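# Strip the relay strip and stow the modules in the drawer

### The job

Pull the blue unit's drawer right out to its stop. Rock each plugged-in relay module gently side to side, a few degrees each way, until it rises free of its tight socket (never yank it straight up or pry it far over: that pulls the sprung socket out of the strip or bends the pins), put all the modules, the loose one on the bench too, in the drawer, and push the drawer shut. Leave the pliers, the rule and the yellow bin where they are.

Things in the scene. Friction and masses are not known exactly. Their poses are not given: they have to be found in the camera images.
- modA_mid (a point): plug-in relay module: a grey block 56 (its own x) x 36 (y) x 54 mm high with a black square grip post 28 x 28 x 38 mm centred on top (92 mm in all, 0.15 to 0.3 kg); the point is its centre, 46 mm above its underside and 46 mm below the top of the post; z points from underside to post, x along the long side of the block. It sits tight in socket A at the start, its x along the strip's x. May be absent.
- modB_mid (a point): plug-in relay module: a grey block 56 (its own x) x 36 (y) x 54 mm high with a black square grip post 28 x 28 x 38 mm centred on top (92 mm in all, 0.15 to 0.3 kg); the point is its centre, 46 mm above its underside and 46 mm below the top of the post; z points from underside to post, x along the long side of the block. It sits tight in socket B at the start, its x along the strip's x. May be absent.
- modC_mid (a point): plug-in relay module: a grey block 56 (its own x) x 36 (y) x 54 mm high with a black square grip post 28 x 28 x 38 mm centred on top (92 mm in all, 0.15 to 0.3 kg); the point is its centre, 46 mm above its underside and 46 mm below the top of the post; z points from underside to post, x along the long side of the block. It sits tight in socket C at the start, its x along the strip's x. May be absent.
- modD_mid (a point): plug-in relay module: a grey block 56 (its own x) x 36 (y) x 54 mm high with a black square grip post 28 x 28 x 38 mm centred on top (92 mm in all, 0.15 to 0.3 kg); the point is its centre, 46 mm above its underside and 46 mm below the top of the post; z points from underside to post, x along the long side of the block. It stands loose on the bench to the robot's right, beyond the strip.
- seatA (a point): middle of the floor of socket A, 16 mm above the bench, where a module's underside sits. Sockets A, B, C stand in a row along y, 70 mm apart, on a steel strip fixed to the bench (136 mm in x, 218 mm in y, 44 mm high). x: across the row, the direction in which the module is rocked; z up. Plastic guides stand 3 mm off the module's long sides (y)
- jawsA (a point): midpoint between the two sprung brass jaws of socket A, 24 mm above its floor; the jaws, 28 mm to either side in x, pinch the module's end faces and each holds it by friction with 15 to 20 N. Tilt it 0.1 rad or so about its y, to and fro, raising it about 3 mm per tilt, and the ends slip by turns; it is free once its underside has risen 26 mm
- socketA (a joint): how far socket A is pulled up out of the strip, in m: 0 seated, 0.012 end of travel. Springs hold it down: it starts to rise at about 18 N of upward pull, stands at 0.004 at 24 N. A straight pull on a module needs 30 to 40 N, rocking at most half of that
- seatB (a point): middle of the floor of socket B, 16 mm above the bench, where a module's underside sits. Sockets A, B, C stand in a row along y, 70 mm apart, on a steel strip fixed to the bench (136 mm in x, 218 mm in y, 44 mm high). x: across the row, the direction in which the module is rocked; z up. Plastic guides stand 3 mm off the module's long sides (y)
- jawsB (a point): midpoint between the two sprung brass jaws of socket B, 24 mm above its floor; the jaws, 28 mm to either side in x, pinch the module's end faces and each holds it by friction with 15 to 20 N. Tilt it 0.1 rad or so about its y, to and fro, raising it about 3 mm per tilt, and the ends slip by turns; it is free once its underside has risen 26 mm
- socketB (a joint): how far socket B is pulled up out of the strip, in m: 0 seated, 0.012 end of travel. Springs hold it down: it starts to rise at about 18 N of upward pull, stands at 0.004 at 24 N. A straight pull on a module needs 30 to 40 N, rocking at most half of that
- seatC (a point): middle of the floor of socket C, 16 mm above the bench, where a module's underside sits. Sockets A, B, C stand in a row along y, 70 mm apart, on a steel strip fixed to the bench (136 mm in x, 218 mm in y, 44 mm high). x: across the row, the direction in which the module is rocked; z up. Plastic guides stand 3 mm off the module's long sides (y)
- jawsC (a point): midpoint between the two sprung brass jaws of socket C, 24 mm above its floor; the jaws, 28 mm to either side in x, pinch the module's end faces and each holds it by friction with 15 to 20 N. Tilt it 0.1 rad or so about its y, to and fro, raising it about 3 mm per tilt, and the ends slip by turns; it is free once its underside has risen 26 mm
- socketC (a joint): how far socket C is pulled up out of the strip, in m: 0 seated, 0.012 end of travel. Springs hold it down: it starts to rise at about 18 N of upward pull, stands at 0.004 at 24 N. A straight pull on a module needs 30 to 40 N, rocking at most half of that
- cab_drawer0 (a joint): the drawer of the blue drawer unit: 0 shut, 0.150 m pulled out to its stop; slides to the unit's front (-x of the unit), light (about 1 N of friction), stays where it is left; a little open at the start
- cab_drawer0_handle (a point): middle of the drawer's steel bar handle: the bar is 12 mm thick or less, 120 mm long along y, stands 35 mm off the drawer's front, 102 mm above the bench; the unit's top is 140 mm above the bench. Moves with the drawer; x points into the unit, away from the front
- drawer_in (a point): middle of the drawer's inner floor, 22 mm above the bench; moves with the drawer; x points into the unit (the drawer opens to -x), y along the front. Inside the drawer measures 175 mm (x) by 278 mm (y), walls 96 mm high (front wall about 107 mm). Pulled fully out, the part from x = -87 to +50 mm is open from above; modules standing upright pass under the unit's top
- pliers_mid (a point): pliers with red handles lying on the bench, 140 mm long: a bystander, the point is about at its pivot
- rule: steel rule lying on the bench, 160 x 26 x 4 mm: a bystander
- bin: small yellow open parts bin, 110 x 75 x 60 mm, on the bench: a bystander

How it is judged:
On the way, in this order (a step that is already met when the one before it is completed fails the run):
1. the drawer is pulled out to its stop (value of joint cab_drawer0 above 0.145 m), for 0.2 s.
2. every module is in the drawer (x of modA_mid in the frame of drawer_in between -0.088 and 0.088 m and y of modA_mid in the frame of drawer_in between -0.14 and 0.14 m and z of modA_mid in the frame of drawer_in between 0 and 0.065 m and x of modB_mid in the frame of drawer_in between -0.088 and 0.088 m and y of modB_mid in the frame of drawer_in between -0.14 and 0.14 m and z of modB_mid in the frame of drawer_in between 0 and 0.065 m and x of modC_mid in the frame of drawer_in between -0.088 and 0.088 m and y of modC_mid in the frame of drawer_in between -0.14 and 0.14 m and z of modC_mid in the frame of drawer_in between 0 and 0.065 m and x of modD_mid in the frame of drawer_in between -0.088 and 0.088 m and y of modD_mid in the frame of drawer_in between -0.14 and 0.14 m and z of modD_mid in the frame of drawer_in between 0 and 0.065 m), for 0.3 s.
At the end, for the whole second after the job is handed in: Every module present lies or stands in the drawer at rest, its centre within the drawer's inside and less than 65 mm above its floor, and the drawer is shut to within 8 mm (all of step 2 and value of joint cab_drawer0 below 0.008 m and linear speed of each of modA, modB, modC, modD below 0.03 m/s); the robot touches nothing.
It fails at once if a socket is pulled up out of the strip by more than 4 mm (a module yanked straight up) (value of joint any of socketA, socketB, socketC above 0.004 m).
It fails at once if a module is pried over by more than 20 degrees while still in its socket ((angle between modA_mid's own z axis and vertical above 0.35 rad and horizontal distance between modA_mid and seatA below 0.035 m and z of modA_mid in the frame of seatA below 0.06 m) or (angle between modB_mid's own z axis and vertical above 0.35 rad and horizontal distance between modB_mid and seatB below 0.035 m and z of modB_mid in the frame of seatB below 0.06 m) or (angle between modC_mid's own z axis and vertical above 0.35 rad and horizontal distance between modC_mid and seatC below 0.035 m and z of modC_mid in the frame of seatC below 0.06 m)).
It fails at once if the pliers, the rule or the bin is shifted by more than 30 mm (distance of any of pliers_mid, rule, bin from where it was at the start of the episode above 0.03 m).
Of modA, modB, modC only 2 to 3 are there at a start; the rules pass over those that are not, and their reading is None.
At some moment in a run one of modD may be knocked a few centimetres aside while the robot is not near it.
Once in a run the grip may slacken for a moment while it holds something.
It also fails if it takes over 210 s, if anything falls off the work surface, if the arm or the gripper's body presses on something with over 40 N, if the wrist force passes 120 N, or if a joint passes its speed limit or range.

### The arm

A 6-joint arm with a two-finger parallel gripper is mounted at the origin on the work surface. World frame = base frame: x ahead of the robot, y to its left, z up, the work surface at z = 0. Lengths are in m, angles in rad, forces in N, time in s.
With the tool pointing down it reaches from about 0.325 to 1 m from the base axis. Payload 5.1 kg.
Tool frame: the origin (TCP) lies where the fingers leave the gripper's body, on its centre line; the fingertips stand 73 mm ahead of it and the grasp point (between the pads) lies 54 mm ahead of it; z points along the fingers, y is the line along which they close (so a half turn about z gives the same grasp; the last joint's range is limited). The gripper opens to 85 mm and grips with 20 to 120 N. Pads are 22 mm wide; open, the fingers measure 114 mm over their backs; the gripper's body (76 mm by 85 mm) begins 54 mm behind the grasp point. The pads swing forward as they close: fully open they stand 13 mm farther back than shut.
Start: joints at [1.235, 0.124, 1.65, -0, 1.367, -0.083], TCP at [0.163, 0.629, 0.304] pointing down, gripper open.
Joint ranges: [-2.61, 2.61], [-1.02, 2.33], [0.03, 2.71], [-1.35, 4.49], [0.32, 2.68], [-2.91, 2.91]. Speed limits (rad/s): [2.57, 2.57, 3.14, 3.14, 3.14, 3.14].

### API

Orientations are given as a unit quaternion [w, x, y, z].
In Python, from cell import arm gives the robot as it stands.
- The arm moves only by the tool carry_out, never from a script. Its argument "rows" is a list of rows, each a list of 3 entries, a list of its own where there are three numbers: the closure, from 0 (fully open) to 1 (shut), then the shift along the world's x, y, z in m, then the turn about the world's z in degrees. In form: [[jaw, [dx, dy, dz], spin], ...]. A call has exactly 5 rows; each row shifts and turns the commanded pose from where the row before left it; what a row does not reach is not made up. A row lasts 1/8 s, in which the tool goes at most 62.5 mm and 10.7 degrees, less where a joint would pass 70% of its speed; a pose out of reach is approached as far as the arm can. A call is refused whole if a number of a shift passes 0.0625 or a number of a turn 10.7, either way. A call with a gripper value outside its range is refused whole. The fingers move at their own pace and stop on an object; the grip force is fixed at half the most. Time passes only in rows, so rows that do not move let the fingers close, or fill a call up. It gives the time, the measured TCP pose, the force, the opening and the grip force at its end, in the units of the state.
- arm.get_state(): the state, without advancing time (a new reading comes with each control period).
- arm.camera(name): name is "scene" or "side" or "wrist"; returns the picture (420x560x3 uint8, red, green, blue); there is no depth.
- arm.get_calibration(name): a dict with "fx", "fy", "cx", "cy" (pixels), "world_to_cam" (4x4, takes a point from world to camera coordinates). Camera axes: x right, y up, looking along -z (the intrinsics and any distortion apply to the point x, -y, -z); pixel columns grow to the right and rows downward; lengths in m; the calibration is good to about 2 mm. A picture is of the moment at which its call begins: read the wrist's pose just before it. get_calibration takes no time and is no camera call; for the wrist camera it gives the pose at the moment of the call.
- arm.job_done(): hands the job in; it is judged then, once.
Trained networks look in the newest picture that a camera, given by its name, has taken for a name from the list of things; names that differ only in an ending like _2 or _b are one class to them, and where a whole thing is asked for, a point or a joint stands for the part that bears it (a point fixed in the world has none). Each returns a list of dicts, best first, with "confidence" (0 to 1); they miss things now and then, are a little off and sometimes report something else, mostly with a low value. They report only what shows in the picture. A call takes as long as a camera call.
- arm.find_in(name, camera): "extent" ([left, top, right, bottom] in pixels, round what is visible of it).
The state is a dict: "t": time; "qpos": joint angles; "qvel": joint speeds; "joint_efforts": joint torques, N m; "tcp_pos": TCP position; "orientation": TCP orientation; "wrist_force": force on the tool from outside, world axes, zero at the start; "wrist_torque": the same for the moment, N m; "gripper_width": finger opening in m; "finger_force": force on a finger pad.
Only numpy, scipy, OpenCV 4.12 (cv2) and the standard library are available. Lean on these libraries where they do the work, as an engineer would, in place of code of your own. Each camera call takes 0.05 s, during which the arm holds its last target. There are 200 camera calls.

## Working session

There is one attempt and no reset: what is moved stays moved. The work goes in short steps, Python scripts to look and compute and a tool call to move; the robot and the scene stay as the last step left them, time stands still between calls to the robot, and variables do not carry over. Pictures are saved under pics/ and viewed, at most 14 in all, crops included, and the job is handed in when it is done.

Besides the shell and the picture viewer there is one more tool, called after "Emit:" as a command line: name --argument value ..., lists and objects as JSON in quotes. carry_out: Moves the arm, as the interface text tells. Its arguments: {"type":"object","properties":{"rows":{"type":"array","items":{"type":"array"}}},"required":["rows"]}

```bash
ls; mkdir -p pics; cat > h.py <<'E'
import numpy as np, cv2
from cell import arm
def cal(n):
    c=arm.get_calibration(n); return c
def proj(c,p):
    M=np.array(c["world_to_cam"]); q=M@np.append(p,1); x,y,z=q[0],-q[1],-q[2]
    return c["fx"]*x/z+c["cx"], c["fy"]*y/z+c["cy"]
def ray(c,u,v):
    M=np.array(c["world_to_cam"]); R=M[:3,:3]; o=-R.T@M[:3,3]
    d=R.T@np.array([(u-c["cx"])/c["fx"],-(v-c["cy"])/c["fy"],-1]); return o,d
def at(c,u,v,z):
    o,d=ray(c,u,v); return o+d*(z-o[2])/d[2]
def shot(n,f=None):
    c=arm.get_calibration(n); im=np.array(arm.camera(n))
    if f: cv2.imwrite("pics/"+f,im[:,:,::-1])
    return c,im
E
python3 - <<'E'
from h import *
for n in("scene","side"):
    c,im=shot(n,n+"0.png"); print(n,{k:(v if k!="world_to_cam" else None) for k,v in c.items()})
    print(ray(c,280,210))
    for t in("modA_mid","modD_mid","cab_drawer0_handle","cab_drawer0","pliers_mid","rule","bin"):
        try: print(t,[(np.round(d["extent"]).astype(int).tolist(),round(d["confidence"],2)) for d in arm.find_in(t,n)])
        except Exception as e: print(t,e)
print(arm.get_state())
a=cv2.imread("pics/scene0.png");b=cv2.imread("pics/side0.png")
E
```

```text
pics
scene {'fx': 410.37340242312064, 'fy': 410.37340242312064, 'cx': 281.8500447349679, 'cy': 209.14259323086208, 'world_to_cam': None}
(array([ 1.15187944, -0.52243501,  0.66808274]), array([-0.59241101,  0.52732736, -0.60909748]))
modA_mid [([170, 224, 200, 268], 0.76), ([324, 145, 381, 237], 0.45)]
modD_mid [([112, 258, 151, 303], 0.56)]
cab_drawer0_handle [([322, 150, 382, 238], 0.73)]
cab_drawer0 [([326, 143, 381, 235], 0.7)]
pliers_mid [([235, 286, 306, 340], 0.72)]
rule [([190, 318, 252, 374], 0.71)]
bin [([299, 237, 365, 299], 0.88)]
side {'fx': 507.6341292408602, 'fy': 507.6341292408602, 'cx': 279.3822376037172, 'cy': 215.91602579018294, 'world_to_cam': None}
(array([ 0.20678866, -0.79229106,  0.63406982]), array([ 0.40772793,  0.75103664, -0.51946049]))
modA_mid [([262, 276, 306, 335], 0.56), ([188, 138, 280, 222], 0.32), ([196, 252, 328, 361], 0.31)]
modD_mid [([307, 332, 346, 404], 0.9)]
cab_drawer0_handle [([231, 275, 278, 325], 0.73), ([192, 137, 281, 223], 0.71)]
cab_drawer0 [([189, 136, 283, 222], 0.84)]
pliers_mid [([337, 255, 404, 297], 0.79), ([190, 135, 280, 223], 0.18)]
rule [([375, 294, 441, 334], 0.96)]
bin [([302, 197, 363, 248], 0.7), ([190, 135, 282, 222], 0.34)]
{'t': 0.8, 'qpos': array([ 1.23538809e+00,  1.23787585e-01,  1.65029148e+00, -2.24553301e-06,
        1.36747082e+00, -8.26137965e-02]), 'qvel': array([-0.00092893,  0.00047911, -0.0007965 , -0.00128416,  0.00085587,
       -0.00027449]), 'joint_efforts': array([ 6.28065936e-04, -4.23533249e+01, -3.65739727e+01, -1.52500529e-04,
        3.38196996e-04, -1.34032113e-06]), 'tcp_pos': array([0.16260805, 0.62932854, 0.3039353 ]), 'orientation': array([5.51223934e-06, 1.26060703e-01, 9.92022529e-01, 2.06881239e-05]), 'wrist_force': array([-0.85647548,  0.44327511,  0.15673237]), 'wrist_torque': array([ 0.02001707,  0.00442878, -0.01086384]), 'finger_force': 0.0, 'gripper_width': 0.08529941129459147}
```

View pics/scene0.png

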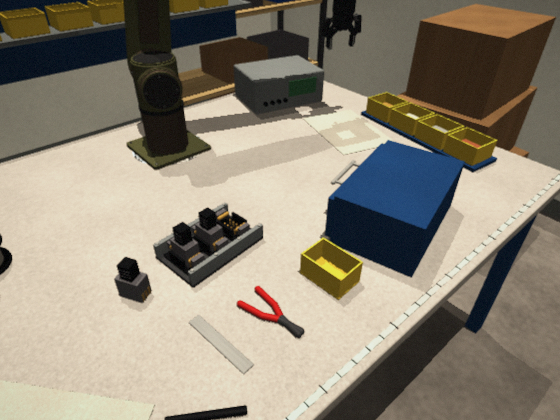

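View pics/side0.png

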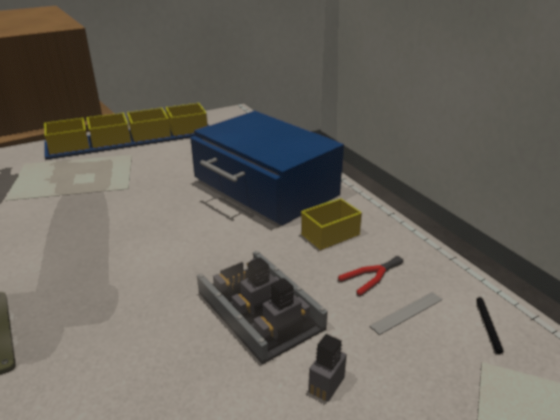

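The scene picture shows the strip at about (209,242) with two modules at (181,240) and (209,228). The third socket, nearest the cabinet, is empty. The loose D is at (132,280), and the handle of the blue unit runs from (333,182) to (355,163). The side picture agrees, with the handle running (202,163) to (242,177). I'll zoom in for the corners.

```bash
python3 - <<'E'
import cv2,numpy as np
a=cv2.imread("pics/scene0.png");b=cv2.imread("pics/side0.png")
def crop(im,x,y):
    t=cv2.resize(im[y:y+120,x:x+160],(400,300),interpolation=cv2.INTER_CUBIC)
    t=np.clip(t.astype(float)*1.4,0,255).astype(np.uint8)
    for g in range(0,160,20):
        cv2.putText(t,str(x+g),(int(g*2.5),10),0,.35,(0,255,0));cv2.line(t,(int(g*2.5),12),(int(g*2.5),18),(0,255,0))
    for g in range(0,120,20):
        cv2.putText(t,str(y+g),(0,int(g*2.5)+4),0,.35,(0,255,255));cv2.line(t,(24,int(g*2.5)),(30,int(g*2.5)),(0,255,255))
    return t
o=np.vstack([np.hstack([crop(a,110,195),crop(b,190,250)]),np.hstack([crop(a,310,140),crop(b,185,110)])])
cv2.imwrite("pics/z0.png",o)
E
```

```text
(no output)
```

View pics/z0.png

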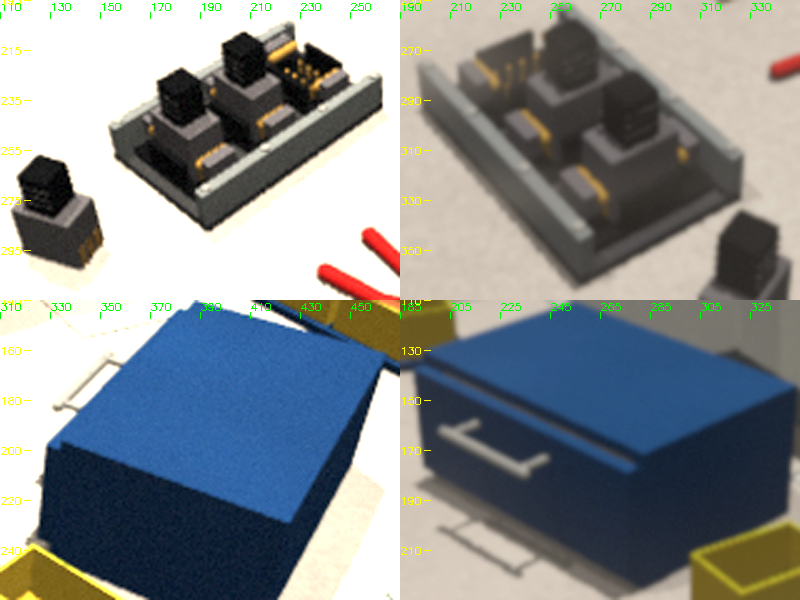

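The zoom gives module post tops in scene at about (182,226), (208,211) and D (128,261). In side they are at (283,283), (259,264) and (331,339). The strip rails, unit corners and handle ends can all be read.

```bash
python3 - <<'E'
from h import *
s=cal("scene");d=cal("side")
def P(n,c,u,v,z): print(n,np.round(at(c,u,v,z),4))
P("m1",s,182.4,226,.108);P("m1",d,282.8,282.8,.108)
P("m2",s,208,211,.108);P("m2",d,258.8,264,.108)
P("D",s,128,261,.092);P("D",d,330.8,338.8,.092)
for u,v in((154.8,246.2),(226.8,203.8),(262,226.2),(192.8,271)):P("strip",s,u,v,.044)
for u,v in((384.8,142),(334.8,198),(426,228.8),(462.8,166)):P("unit",s,u,v,.14)
for u,v in((332.8,182.8),(354.8,164)):P("han",s,u,v,.102)
for u,v in((201,162),(236.2,178.8)):P("han",d,u,v,.102)
print(np.round(proj(s,[.163,.629,.30]),0))
for n,(u,v) in dict(bin=(330,262)).items():P(n,s,u,v,.06)
P("pl",s,265,310,.0);P("rule",s,221,345,0)
E
```

```text
m1 [ 0.5143 -0.2317  0.108 ]
m1 [ 0.5152 -0.2327  0.108 ]
m2 [ 0.5057 -0.1617  0.108 ]
m2 [ 0.5035 -0.1694  0.108 ]
D [ 0.5208 -0.3601  0.092 ]
D [ 0.5244 -0.3604  0.092 ]
strip [ 0.4631 -0.2813  0.044 ]
strip [ 0.4376 -0.0678  0.044 ]
strip [ 0.5646 -0.0562  0.044 ]
strip [ 0.5836 -0.2578  0.044 ]
unit [0.5955 0.3505 0.14  ]
unit [0.6841 0.0551 0.14  ]
unit [0.8754 0.1165 0.14  ]
unit [0.7985 0.3976 0.14  ]
han [0.6032 0.1406 0.102 ]
han [0.5797 0.2517 0.102 ]
han [0.5649 0.2621 0.102 ]
han [0.6029 0.1429 0.102 ]
[341.  30.]
bin [ 0.7627 -0.0343  0.06  ]
pl [ 0.7325 -0.1866  0.    ]
rule [ 0.7415 -0.3006  0.    ]
```

Emit:
carry_out --rows '[[0.3,[0.042,-0.043,0],-5.9],[0.3,[0.042,-0.043,0],-5.9],[0.3,[0.042,-0.043,0],-5.9],[0.3,[0.042,-0.043,0],-5.9],[0.3,[0.042,-0.043,0],-5.9]]'

```text
t: 1.42
tcp_pos: [0.3737, 0.4128, 0.3042]
orientation: [0.0, 0.376, 0.927, 0.0]
wrist_force: [1.2, -0.5, 0.3]
gripper_width: 0.0598
finger_force: 0.0
```

Emit:
carry_out --rows '[[0.6,[0.042,-0.043,0],-5.9],[0.6,[0.042,-0.043,0],-5.9],[0.6,[0.042,-0.043,0],-5.9],[0.6,[0.042,-0.043,0],-5.9],[0.6,[0.042,-0.043,0],-5.4]]'

```text
t: 2.05
tcp_pos: [0.5838, 0.1977, 0.3042]
orientation: [0.0, 0.596, 0.803, 0.0]
wrist_force: [-0.4, 0.8, -0.1]
gripper_width: 0.034
finger_force: 0.0
```

```bash
cat >> h.py <<'E'
def st():
    s=arm.get_state(); w,x,y,z=s["orientation"]
    yaw=np.degrees(2*np.arctan2(y,x))-90
    print("t",round(s["t"],2),"p",np.round(s["tcp_pos"],4),"closedir",round((yaw+90)%180-90,1),"F",np.round(s["wrist_force"],1),"T",np.round(s["wrist_torque"],2),"w",round(s["gripper_width"],4),"ff",round(s["finger_force"],1),"q6",round(s["qpos"][5],2))
    return s
E
python3 - <<'E'
from h import *
st(); c,im=shot("wrist","w1.png")
for t in("cab_drawer0_handle",): print(arm.find_in(t,"wrist"))
print(proj(c,[.59,.198,.102]),ray(c,280,210))
E
```

```text
t 2.05 p [0.5838 0.1977 0.3042] closedir 16.8 F [-0.4  0.8 -0.1] T [ 0.08 -0.07 -0.04] w 0.034 ff 0.0 q6 -0.05
[{'extent': [268.5, 0.0, 366.0, 367.6], 'confidence': 0.94}, {'extent': [145.6, 402.6, 171.8, 418.4], 'confidence': 0.28}]
(np.float64(285.9611385246877), np.float64(199.28073774321822)) (array([0.56030567, 0.27149976, 0.37377177]), array([ 0.09680365, -0.29372135, -0.95100864]))
```

View pics/w1.png

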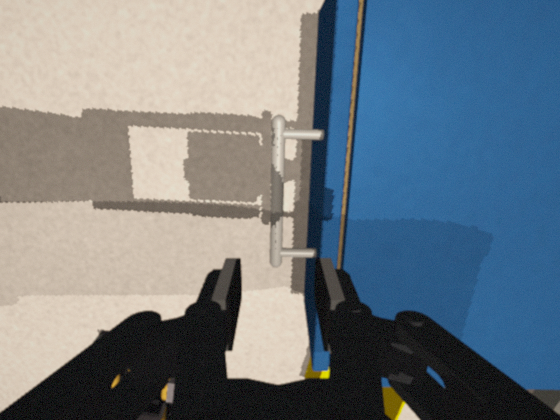

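The wrist picture shows the handle bar clearly, from (279,118) to (276,265). It runs nearly parallel to the image's vertical, with the drawer front at about x=320.

```bash
python3 - <<'E'
from h import *
c=cal("wrist")
a=at(c,279.5,120,.102);b=at(c,276,263,.102);print(a,b,(a+b)/2,np.linalg.norm(a-b),np.degrees(np.arctan2(*(a-b)[1::-1]))-90)
print(at(c,320,120,.1),at(c,320,263,.1))
e=at(c,362,0,.14);f=at(c,338,300,.14);print(np.degrees(np.arctan2(*(e-f)[1::-1]))-90)
E
```

```text
[0.56831262 0.25509896 0.102     ] [0.60059123 0.13648223 0.102     ] [0.58445192 0.19579059 0.102     ] 0.12293021711900565 15.223009996495222
[0.59869014 0.26402259 0.1       ] [0.6385655  0.14669828 0.1       ]
15.72345957676606
```

Emit:
carry_out --rows '[[0.7,[0.001,-0.001,-0.04],-1],[0.7,[0,0,-0.04],0],[0.7,[0,0,-0.035],0],[0.7,[0,0,-0.03],0],[0.7,[0,0,0],0]]'

```text
t: 2.78
tcp_pos: [0.5835, 0.199, 0.1587]
orientation: [-0.0, 0.601, 0.799, 0.0]
wrist_force: [-0.4, 0.5, -0.6]
gripper_width: 0.0261
finger_force: 0.0
```

Emit:
carry_out --rows '[[1,[0,0,0],0],[1,[0,0,0],0],[1,[0,0,0],0],[1,[-0.0096,-0.0027,0],0],[1,[-0.0096,-0.0027,0],0]]'

```text
t: 3.4
tcp_pos: [0.5637, 0.1933, 0.1591]
orientation: [-0.0, 0.602, 0.799, 0.001]
wrist_force: [0.0, 5.6, 1.4]
gripper_width: 0.0085
finger_force: 59.7
```

Emit:
carry_out --rows '[[1,[-0.0193,-0.0054,0],0],[1,[-0.0193,-0.0054,0],0],[1,[-0.0193,-0.0054,0],0],[1,[-0.0193,-0.0054,0],0],[1,[-0.0145,-0.004,0],0]]'

```text
t: 4.03
tcp_pos: [0.4714, 0.1675, 0.1591]
orientation: [-0.0, 0.602, 0.799, 0.001]
wrist_force: [0.3, 6.4, 1.4]
gripper_width: 0.0087
finger_force: 60.0
```

Emit:
carry_out --rows '[[1,[-0.0058,-0.0016,0],0],[1,[-0.0058,-0.0016,0],0],[1,[-0.0058,-0.0016,0],0],[1,[-0.0019,-0.0005,0],0],[1,[0,0,0],0]]'

```text
t: 4.65
tcp_pos: [0.4524, 0.1623, 0.1591]
orientation: [-0.001, 0.602, 0.799, 0.0]
wrist_force: [-1.9, 4.9, 3.0]
gripper_width: 0.0092
finger_force: 60.1
```

Emit:
carry_out --rows '[[1,[-0.0029,-0.0008,0],0],[1,[-0.0029,-0.0008,0],0],[1,[0,0,0],0],[1,[0,0,0],0],[1,[0,0,0],0]]'

```text
t: 5.28
tcp_pos: [0.4466, 0.1607, 0.1591]
orientation: [-0.001, 0.602, 0.799, 0.0]
wrist_force: [-1.9, 3.7, 2.3]
gripper_width: 0.009
finger_force: 58.5
```

```bash
python3 - <<'E'
from h import *
st()
E
```

```text
t 5.28 p [0.4466 0.1607 0.1591] closedir 16.0 F [-1.9  3.7  2.3] T [ 0.76  0.4  -0.06] w 0.009 ff 58.5 q6 -0.05
```

Emit:
carry_out --rows '[[1,[-0.0029,-0.0008,0],0],[1,[0,0,0],0],[1,[-0.0029,-0.0008,0],0],[1,[0,0,0],0],[1,[0,0,0],0]]'

```text
t: 5.9
tcp_pos: [0.4409, 0.1591, 0.1591]
orientation: [-0.001, 0.602, 0.799, 0.0]
wrist_force: [-1.6, 4.9, 2.0]
gripper_width: 0.0084
finger_force: 59.1
```

Emit:
carry_out --rows '[[1,[-0.0029,-0.0008,0],0],[1,[0,0,0],0],[1,[0,0,0],0],[1,[0,0,0],0],[1,[0,0,0],0]]'

```text
t: 6.52
tcp_pos: [0.4401, 0.1588, 0.1592]
orientation: [0.002, 0.602, 0.798, 0.003]
wrist_force: [8.3, 8.0, -7.1]
gripper_width: 0.0087
finger_force: 58.7
```

Emit:
carry_out --rows '[[0.7,[0,0,0],0],[0.7,[0,0,0],0],[0.7,[0,0,0.03],0],[0.6,[0,0,0.06],0],[0.6,[0,0,0.06],0]]'

```text
t: 7.15
tcp_pos: [0.438, 0.1574, 0.3098]
orientation: [-0.0, 0.602, 0.799, -0.001]
wrist_force: [0.3, 0.1, 0.9]
gripper_width: 0.0344
finger_force: 0.0
```

Emit:
carry_out --rows '[[0.4,[0.012,-0.055,0],10.7],[0.4,[0.012,-0.055,0],10.7],[0.4,[0.012,-0.055,0],10.7],[0.4,[0.012,-0.055,0],10.7],[0.4,[0.007,-0.055,0],10.7]]'

```text
t: 7.78
tcp_pos: [0.4897, -0.094, 0.3088]
orientation: [-0.0, 0.216, 0.976, -0.0]
wrist_force: [1.3, -0.2, 0.2]
gripper_width: 0.0511
finger_force: 0.0
```

Emit:
carry_out --rows '[[0.4,[0.005,-0.049,0],10.7],[0.4,[0.005,0,0],10.7],[0.4,[0,0,0],5.5],[0.4,[0,0,0],0],[0.4,[0,0,0],0]]'

```text
t: 8.4
tcp_pos: [0.4998, -0.141, 0.3089]
orientation: [-0.0, -0.014, 1.0, -0.0]
wrist_force: [-0.0, -0.1, -0.0]
gripper_width: 0.0512
finger_force: 0.0
```

```bash
python3 - <<'E'
from h import *
st(); c,im=shot("wrist","w2.png")
print([d for d in arm.find_in("modA_mid","wrist")])
shot("scene","s2.png")
for n,p in dict(m1=[.515,-.232,.108],m2=[.505,-.165,.108]).items(): print(n,proj(c,p))
E
```

```text
t 8.4 p [ 0.4998 -0.141   0.3089] closedir -88.4 F [-0.  -0.1 -0. ] T [-0.02 -0.07 -0.03] w 0.0512 ff 0.0 q6 -1.98
[]
m1 (np.float64(170.63434968362952), np.float64(214.35149387488596))
m2 (np.float64(250.19936756747725), np.float64(205.0300403470515))
```

View pics/w2.png

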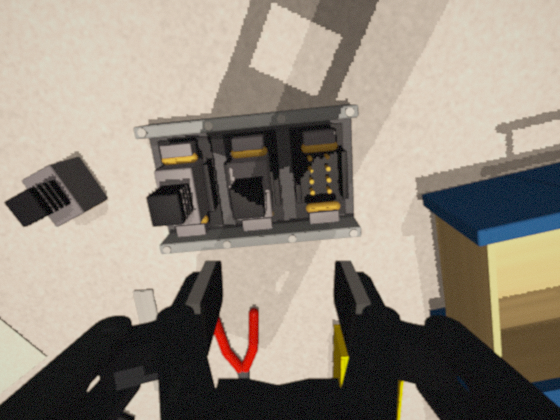

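View pics/s2.png

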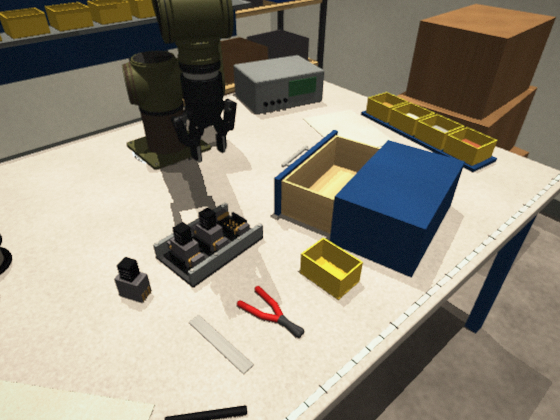

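The drawer is fully out, and strip and modules show well. m2's post top is at about (250,200) in the wrist picture. m1's post is at (170,207), the strip rails tilt about 5° to the fingers, and D is at left.

```bash
python3 - <<'E'
from h import *
c=cal("wrist")
# (camera unmoved)
P=[at(c,u,v,.044) for u,v in((141,132),(351,112),(356,233),(166,249))]
for p in P:print(np.round(p,4))
for a,b in((0,1),(3,2)):print(np.degrees(np.arctan2(*(P[b]-P[a])[1::-1]))-90, np.linalg.norm(P[b]-P[a]))
print("m2 top",at(c,249,201,.108),"m1 top",at(c,169.5,207,.108),"D top",at(c,24,209,.092))
for u,v in((160,207),(190,200),(236,197),(265,197)): print(np.round(at(c,u,v,.108),4))
# drawer corners
for u,v in((426,198),(440,238)):print("dr",np.round(at(c,u,v,.129),4))
s=cal("scene")
print("handle",at(s,284,165,.102),at(s,308,148,.102))
E
python3 - <<'E'
import cv2,numpy as np
a=cv2.imread("pics/w2.png")[95:265,0:370];b=cv2.imread("pics/s2.png")[120:240,265:425]
t=cv2.resize(a,None,fx=1.6,fy=1.6,interpolation=2);u=cv2.resize(b,None,fx=2.5,fy=2.5,interpolation=2)
o=np.zeros((580,600,3),np.uint8);o[:272,:592]=t;o[275:575,:400]=u
cv2.imwrite("pics/z2.png",np.clip(o*2.0,0,255).astype(np.uint8))
E
```

```text
[ 0.4543 -0.2755  0.044 ]
[ 0.4302 -0.0743  0.044 ]
[ 0.5533 -0.0575  0.044 ]
[ 0.5774 -0.2604  0.044 ]
6.8394138997624765 0.20260488710459149
6.781303071020574 0.20435647484085187
m2 top [ 0.50187613 -0.1658836   0.108     ] m1 top [ 0.50894347 -0.23240422  0.108     ] D top [ 0.51956082 -0.36697357  0.092     ]
[ 0.5092 -0.2404  0.108 ]
[ 0.5024 -0.2149  0.108 ]
[ 0.4987 -0.1767  0.108 ]
[ 0.4981 -0.1526  0.108 ]
dr [ 0.4895 -0.0287  0.129 ]
dr [ 0.5221 -0.0123  0.129 ]
handle [0.46139145 0.1044663  0.102     ] [0.43658474 0.21740077 0.102     ]
```

View pics/z2.png

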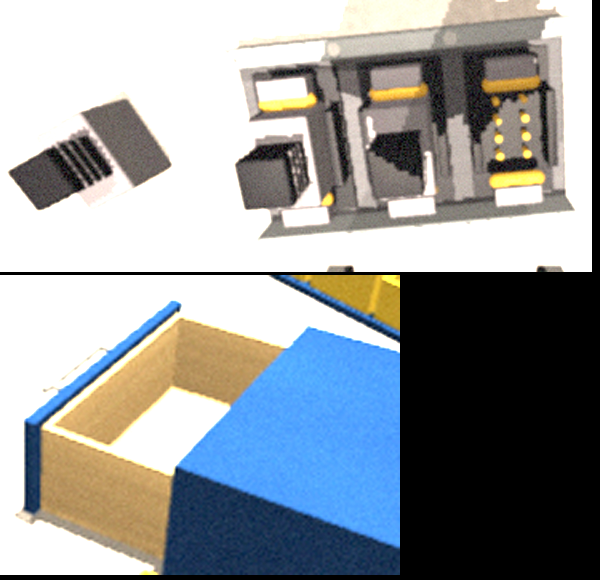

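Emit:
carry_out --rows '[[0.4,[0.002,-0.025,-0.03],5.2],[0.4,[0,0,-0.04],0],[0.4,[0,0,-0.04],0],[0.4,[0,0,-0.035],0],[0.4,[0,0,-0.017],0]]'

```text
t: 9.18
tcp_pos: [0.5011, -0.1655, 0.1447]
orientation: [-0.002, -0.06, 0.998, 0.001]
wrist_force: [-1.1, -0.5, -0.4]
gripper_width: 0.0514
finger_force: 0.0
```

Emit:
carry_out --rows '[[1,[0,0,0],0],[1,[0,0,0],0],[1,[0,0,0],0],[1,[0,0,0],0],[1,[0,0,0],0]]'

```text
t: 9.8
tcp_pos: [0.5023, -0.1664, 0.1475]
orientation: [0.0, -0.06, 0.998, -0.001]
wrist_force: [-0.2, -2.8, -4.5]
gripper_width: 0.0271
finger_force: 61.9
```

```bash
python3 - <<'E'
from h import *
st(); c,im=shot("side","sd3.png"); cv2.imwrite("pics/sd3c.png",cv2.resize(im[200:380,160:360,::-1],None,fx=3,fy=3,interpolation=2))
E
```

```text
t 9.8 p [ 0.5023 -0.1664  0.1475] closedir -83.2 F [-0.2 -2.8 -4.5] T [-0.58  0.08  0.14] w 0.0271 ff 61.9 q6 -2.11
```

View pics/sd3c.png

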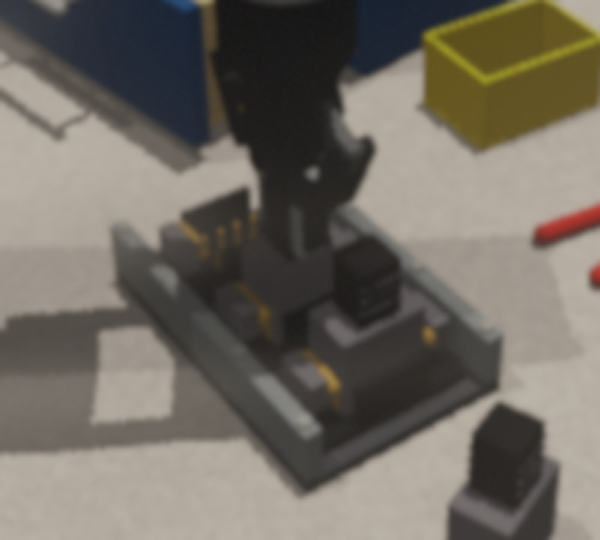

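Emit:
carry_out --rows '[[1,[0.003,0.0004,0.0005],0],[1,[0.003,0.0004,0.001],0],[1,[0,0,0],0],[1,[0,0,0],0],[1,[0,0,0],0]]'

```text
t: 10.48
tcp_pos: [0.5051, -0.166, 0.1477]
orientation: [-0.005, -0.06, 0.998, -0.0]
wrist_force: [-12.2, -6.4, 0.7]
gripper_width: 0.0271
finger_force: 62.6
```

Emit:
carry_out --rows '[[1,[-0.006,-0.0007,0.0015],0],[1,[-0.006,-0.0007,0.0015],0],[1,[0,0,0],0],[1,[0,0,0],0],[1,[0,0,0],0]]'

```text
t: 11.1
tcp_pos: [0.4972, -0.1668, 0.1499]
orientation: [0.003, -0.059, 0.998, -0.001]
wrist_force: [9.7, -5.4, -19.2]
gripper_width: 0.0274
finger_force: 60.8
```

```bash
python3 - <<'E'
from h import *
st()
E
```

```text
t 11.1 p [ 0.4972 -0.1668  0.1499] closedir -83.2 F [  9.7  -5.4 -19.2] T [-1.01 -2.05  0.1 ] w 0.0274 ff 60.8 q6 -2.12
```

Emit:
carry_out --rows '[[1,[0.007,0.0008,0],0],[1,[0.008,0.001,0],0],[1,[0,0,0],0],[1,[0,0,0],0],[1,[0,0,0],0]]'

```text
t: 11.72
tcp_pos: [0.5081, -0.1656, 0.1514]
orientation: [-0.005, -0.06, 0.998, -0.0]
wrist_force: [-12.8, -6.6, 4.5]
gripper_width: 0.0272
finger_force: 64.4
```

Emit:
carry_out --rows '[[1,[-0.008,-0.001,0],0],[1,[-0.009,-0.001,0],0],[1,[0,0,0],0],[1,[0,0,0],0],[1,[0,0,0],0]]'

```text
t: 12.35
tcp_pos: [0.498, -0.1668, 0.154]
orientation: [0.006, -0.059, 0.998, -0.001]
wrist_force: [8.7, 0.4, -4.9]
gripper_width: 0.0273
finger_force: 62.6
```

Emit:
carry_out --rows '[[1,[0.008,0.001,0.001],0],[1,[0.008,0.001,0.001],0],[1,[0,0,0],0],[1,[0,0,0],0],[1,[0,0,0],0]]'

```text
t: 12.98
tcp_pos: [0.5078, -0.1655, 0.154]
orientation: [-0.005, -0.06, 0.998, -0.0]
wrist_force: [-12.5, -4.8, 5.9]
gripper_width: 0.0274
finger_force: 64.7
```

Emit:
carry_out --rows '[[1,[-0.008,-0.001,0.001],0],[1,[-0.008,-0.001,0.001],0],[1,[0,0,0],0],[1,[0,0,0],0],[1,[0,0,0],0]]'

```text
t: 13.6
tcp_pos: [0.497, -0.1667, 0.157]
orientation: [0.005, -0.059, 0.998, -0.0]
wrist_force: [7.4, -0.6, -6.1]
gripper_width: 0.027
finger_force: 62.3
```

Emit:
carry_out --rows '[[1,[0.008,0.001,0.001],0],[1,[0.008,0.001,0.001],0],[1,[0,0,0],0],[1,[0,0,0],0],[1,[0,0,0],0]]'

```text
t: 14.22
tcp_pos: [0.5073, -0.1654, 0.1576]
orientation: [-0.006, -0.06, 0.998, 0.0]
wrist_force: [-14.0, -4.5, 7.9]
gripper_width: 0.0275
finger_force: 64.6
```

Emit:
carry_out --rows '[[1,[-0.008,-0.001,0.001],0],[1,[-0.008,-0.001,0.001],0],[1,[0,0,0],0],[1,[0,0,0],0],[1,[0,0,0],0]]'

```text
t: 14.85
tcp_pos: [0.4965, -0.1666, 0.1605]
orientation: [0.004, -0.059, 0.998, -0.0]
wrist_force: [7.5, -0.7, -6.1]
gripper_width: 0.0271
finger_force: 62.1
```

Emit:
carry_out --rows '[[1,[0.008,0.001,0.002],0],[1,[0.008,0.001,0.002],0],[1,[0,0,0],0],[1,[0,0,0],0],[1,[0,0,0],0]]'

```text
t: 15.48
tcp_pos: [0.5072, -0.1653, 0.163]
orientation: [-0.006, -0.06, 0.998, 0.0]
wrist_force: [-11.9, -5.1, 3.3]
gripper_width: 0.0272
finger_force: 63.6
```

Emit:
carry_out --rows '[[1,[-0.008,-0.001,0.001],0],[1,[-0.008,-0.001,0.001],0],[1,[0,0,0],0],[1,[0,0,0],0],[1,[0,0,0],0]]'

```text
t: 16.1
tcp_pos: [0.4959, -0.1665, 0.1658]
orientation: [0.003, -0.059, 0.998, 0.0]
wrist_force: [7.6, -2.1, -8.4]
gripper_width: 0.0269
finger_force: 61.3
```

Emit:
carry_out --rows '[[1,[0.008,0.001,0.002],0],[1,[0.008,0.001,0.002],0],[1,[0,0,0],0],[1,[0,0,0],0],[1,[0,0,0],0]]'

```text
t: 16.73
tcp_pos: [0.5072, -0.1651, 0.1685]
orientation: [-0.006, -0.06, 0.998, 0.0]
wrist_force: [-10.6, -5.4, 1.0]
gripper_width: 0.0273
finger_force: 62.5
```

```bash
python3 - <<'E'
from h import *
st(); c,im=shot("side","sd4.png"); cv2.imwrite("pics/sd4c.png",cv2.resize(im[220:360,190:350,::-1],None,fx=3.5,fy=3.5,interpolation=2))
E
```

```text
t 16.73 p [ 0.5072 -0.1651  0.1685] closedir -83.1 F [-10.6  -5.4   1. ] T [-1.14  2.26 -0.02] w 0.0273 ff 62.5 q6 -2.1
```

View pics/sd4c.png

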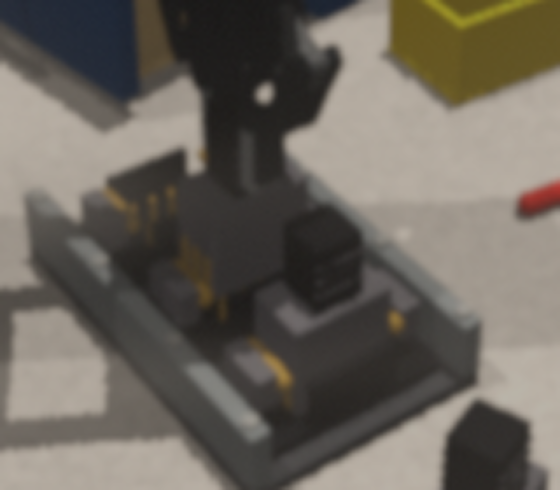

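The side picture shows the middle module clearly lifted, about 20 mm, with its contacts showing. It follows the fingers without slipping, so I carry on.

Emit:
carry_out --rows '[[1,[-0.008,-0.001,0.001],0],[1,[-0.008,-0.001,0.002],0],[1,[0,0,0],0],[1,[0,0,0],0],[1,[0,0,0],0]]'

```text
t: 17.4
tcp_pos: [0.495, -0.1664, 0.1734]
orientation: [0.001, -0.06, 0.998, 0.0]
wrist_force: [3.4, 2.7, -0.9]
gripper_width: 0.0272
finger_force: 62.2
```

Emit:
carry_out --rows '[[1,[0.008,0.001,0.002],0],[1,[0.008,0.001,0.002],0],[1,[0,0,0],0],[1,[0,0,0],0],[1,[0,0,0],0]]'

```text
t: 18.02
tcp_pos: [0.5099, -0.1648, 0.1762]
orientation: [-0.0, -0.06, 0.998, 0.0]
wrist_force: [-0.2, -0.5, -2.3]
gripper_width: 0.027
finger_force: 62.0
```

Emit:
carry_out --rows '[[1,[-0.008,-0.001,0.002],0],[1,[-0.004,0,0.002],0],[1,[0,0,0],0],[1,[0,0,0],0],[1,[0,0,0],0]]'

```text
t: 18.65
tcp_pos: [0.4982, -0.1658, 0.1805]
orientation: [0.0, -0.06, 0.998, -0.0]
wrist_force: [0.3, 0.1, -1.2]
gripper_width: 0.0273
finger_force: 62.0
```

The module is free. I lift it and carry it over the drawer.

Emit:
carry_out --rows '[[1,[0,0,0.03],0],[1,[0,0,0.035],0],[1,[0,0,0.035],0],[1,[0,0,0.03],0],[1,[0,0,0],0]]'

```text
t: 19.27
tcp_pos: [0.4994, -0.1663, 0.3135]
orientation: [0.003, -0.06, 0.998, -0.001]
wrist_force: [1.6, 0.2, -2.2]
gripper_width: 0.0271
finger_force: 62.0
```

Emit:
carry_out --rows '[[1,[0.005,0.044,0],1],[1,[0.005,0.044,0],1],[1,[0.005,0.044,0],1],[1,[0.005,0.044,0],1],[1,[0.005,0.044,0],1]]'

```text
t: 19.9
tcp_pos: [0.5225, 0.0556, 0.308]
orientation: [-0.002, -0.103, 0.995, 0.0]
wrist_force: [0.3, 0.3, -1.1]
gripper_width: 0.0273
finger_force: 62.0
```

Emit:
carry_out --rows '[[1,[0.004,0.044,0],1],[1,[0.004,0.044,0],1],[1,[0.004,0.044,0],1],[1,[0.003,0.044,0],1],[1,[0.002,0.044,0],0]]'

```text
t: 20.52
tcp_pos: [0.5395, 0.2754, 0.3076]
orientation: [-0.002, -0.138, 0.99, -0.0]
wrist_force: [0.4, -0.3, -2.2]
gripper_width: 0.0269
finger_force: 62.0
```

```bash
python3 - <<'E'
from h import *
st(); c,im=shot("wrist","w5.png"); c,im2=shot("scene")
o=np.zeros((420,760,3),np.uint8); o[:,:400]=cv2.resize(im,(560,420))[:,80:480]; o[:420,400:760]=cv2.resize(im2[60:270,260:440],(360,420))
cv2.imwrite("pics/o5.png",o[:,:,::-1])
E
```

```text
t 20.52 p [0.5395 0.2754 0.3076] closedir -74.2 F [ 0.4 -0.3 -2.2] T [-0.   -0.07  0.  ] w 0.0269 ff 62.0 q6 -1.46
```

View pics/o5.png

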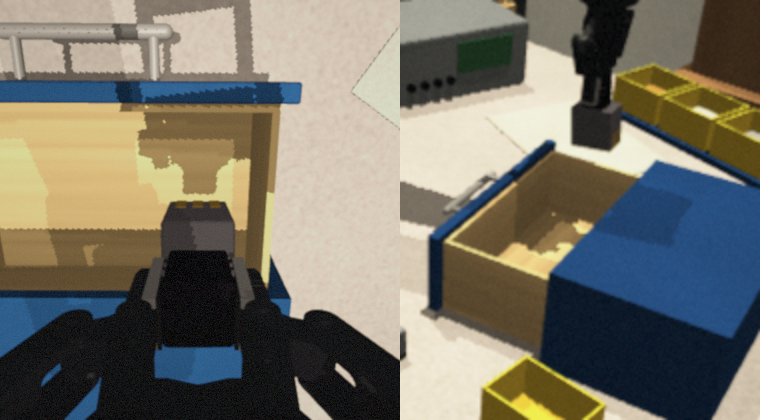

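```bash
python3 - <<'E'
from h import *
c=cal("wrist");u=np.array([.962,.272]);v=np.array([-.272,.962]);t=np.array([.5395,.2754])
for n,a,b,z in(("front inner",260,108,.118),("unit edge",180,292,.14),("side wall in top",330,112,.118),("side wall outer",350,110,.118),("barmid",200,31,.102),("barend",252,31,.102)):
    p=at(c,a,b,z)[:2]; print(n,np.round(p,4),"rel tcp x,y",np.round([(p-t)@u,(p-t)@v],4))
E
```

```text
front inner [0.4717 0.2436] rel tcp x,y [-0.0739 -0.0121]
unit edge [0.6243 0.22  ] rel tcp x,y [ 0.0665 -0.0764]
side wall in top [0.4601 0.2939] rel tcp x,y [-0.0713  0.0394]
side wall outer [0.4547 0.3076] rel tcp x,y [-0.0728  0.054 ]
barmid [0.4322 0.1868] rel tcp x,y [-0.1274 -0.0561]
barend [0.4217 0.2233] rel tcp x,y [-0.1275 -0.0181]
```

Emit:
carry_out --rows '[[1,[0.004,-0.0145,-0.03],0],[1,[0,0,-0.04],0],[1,[0,0,-0.035],0],[1,[0,0,-0.03],0],[1,[0,0,0],0]]'

```text
t: 21.25
tcp_pos: [0.5415, 0.2581, 0.1704]
orientation: [-0.005, -0.138, 0.99, -0.001]
wrist_force: [0.4, 0.9, -1.4]
gripper_width: 0.0272
finger_force: 61.9
```

Emit:
carry_out --rows '[[1,[0,0,-0.01],0],[1,[0,0,-0.004],0],[1,[0,0,-0.002],0],[1,[0,0,0],0],[1,[0,0,0],0]]'

```text
t: 21.88
tcp_pos: [0.5444, 0.2598, 0.16]
orientation: [0.0, -0.138, 0.99, 0.0]
wrist_force: [0.6, -0.0, -1.9]
gripper_width: 0.0269
finger_force: 61.9
```

Emit:
carry_out --rows '[[1,[0,0,-0.003],0],[1,[0,0,-0.002],0],[1,[0,0,-0.001],0],[1,[0,0,0],0],[1,[0,0,0],0]]'

```text
t: 22.5
tcp_pos: [0.5459, 0.2602, 0.1566]
orientation: [0.002, -0.138, 0.99, 0.0]
wrist_force: [-0.8, -0.1, 7.9]
gripper_width: 0.0273
finger_force: 63.4
```

Emit:
carry_out --rows '[[0.4,[0,0,0],0],[0.4,[0,0,0],0],[0.4,[0,0,0.02],0],[0.4,[0,0,0.06],0],[0.4,[0,0,0.06],0]]'

```text
t: 23.12
tcp_pos: [0.5438, 0.2595, 0.2957]
orientation: [-0.0, -0.138, 0.99, -0.0]
wrist_force: [1.0, 0.1, -0.3]
gripper_width: 0.051
finger_force: 0.0
```

```bash
python3 - <<'E'
from h import *
st(); c,im=shot("scene","s6.png")
for t in("modA_mid","modD_mid"): print([(np.round(d["extent"]),d["confidence"]) for d in arm.find_in(t,"scene")])
E
```

```text
t 23.12 p [0.5438 0.2595 0.2957] closedir -74.2 F [ 1.   0.1 -0.3] T [ 0.04 -0.03  0.  ] w 0.051 ff 0.0 q6 -1.49
[(array([167., 225., 199., 266.]), 0.98)]
[]
```

Emit:
carry_out --rows '[[0.4,[-0.003,-0.05,0],-1],[0.4,[-0.004,-0.05,0],-1],[0.4,[-0.003,-0.05,0],-1],[0.4,[-0.003,-0.05,0],-1],[0.4,[-0.003,-0.05,0],-1]]'

```text
t: 23.9
tcp_pos: [0.5273, 0.0082, 0.2926]
orientation: [-0.001, -0.094, 0.996, 0.0]
wrist_force: [1.1, -0.3, -0.7]
gripper_width: 0.0516
finger_force: 0.0
```

Emit:
carry_out --rows '[[0.4,[-0.004,-0.05,0],-1],[0.4,[-0.003,-0.05,0],-1],[0.4,[-0.004,-0.05,0],-1],[0.4,[-0.003,-0.05,0],-1],[0.4,[-0.003,-0.0455,0],0]]'

```text
t: 24.52
tcp_pos: [0.5103, -0.2373, 0.2925]
orientation: [-0.001, -0.059, 0.998, 0.001]
wrist_force: [0.4, -0.5, 0.2]
gripper_width: 0.0511
finger_force: 0.0
```

```bash
python3 - <<'E'
from h import *
st(); c,im=shot("wrist","w7.png"); 
print(proj(c,[.5106,-.2359,.108]))
c2,im2=shot("side")
print([(np.round(d["extent"]),d["confidence"]) for d in arm.find_in("modD_mid","side")])
o=np.zeros((420,800,3),np.uint8); o[:,:400]=im[:,80:480]; o[:,400:]=cv2.resize(im2[120:330,220:420],(400,420))
cv2.imwrite("pics/o7.png",np.clip(o[:,:,::-1]*1.4,0,255).astype(np.uint8))
E
```

```text
t 24.52 p [ 0.5103 -0.2373  0.2925] closedir -83.2 F [ 0.4 -0.5  0.2] T [0.   0.02 0.02] w 0.0511 ff 0.0 q6 -2.22
(np.float64(280.51368092209157), np.float64(206.52754483276044))
[(array([304., 332., 345., 402.]), 0.78)]
```

View pics/o7.png

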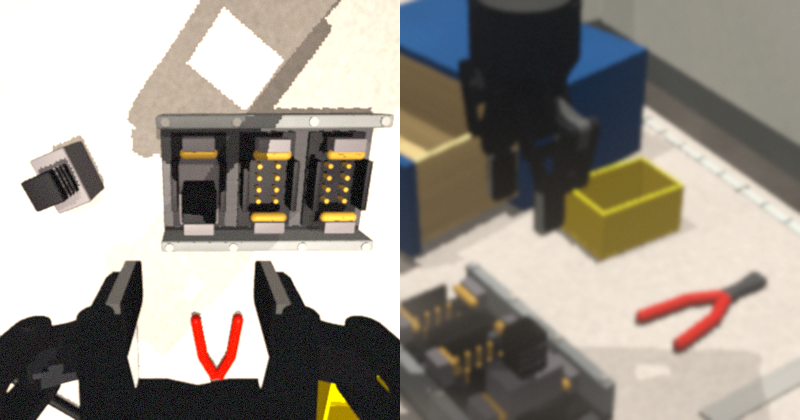

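m1's post is straight ahead at (278,203), as predicted, and the middle socket is empty and seated. D is at picture left, unmoved.

Emit:
carry_out --rows '[[0.4,[0,0,-0.04],0],[0.4,[0,0,-0.04],0],[0.4,[0,0,-0.035],0],[0.4,[0,0,-0.025],0],[0.4,[0,0,-0.005],0]]'

```text
t: 25.3
tcp_pos: [0.5098, -0.2339, 0.1458]
orientation: [-0.002, -0.06, 0.998, 0.002]
wrist_force: [-0.7, -0.4, 0.3]
gripper_width: 0.0513
finger_force: 0.0
```

Emit:
carry_out --rows '[[1,[0,0,0],0],[1,[0,0,0],0],[1,[0,0,0],0],[1,[0,0,0],0],[1,[0,0,0],0]]'

```text
t: 25.92
tcp_pos: [0.5118, -0.2361, 0.1497]
orientation: [0.001, -0.06, 0.998, -0.0]
wrist_force: [-0.5, 0.2, 4.3]
gripper_width: 0.0272
finger_force: 62.7
```

Emit:
carry_out --rows '[[1,[0.005,0.0006,0.0005],0],[1,[0.004,0.0004,0.001],0],[1,[0,0,0],0],[1,[0,0,0],0],[1,[0,0,0],0]]'

```text
t: 26.55
tcp_pos: [0.5163, -0.2357, 0.1503]
orientation: [-0.007, -0.06, 0.998, 0.0]
wrist_force: [-18.1, -2.5, 14.7]
gripper_width: 0.0273
finger_force: 64.2
```

Emit:
carry_out --rows '[[1,[-0.008,-0.001,0.0005],0],[1,[-0.008,-0.001,0.0005],0],[1,[0,0,0],0],[1,[0,0,0],0],[1,[0,0,0],0]]'

```text
t: 27.18
tcp_pos: [0.5073, -0.2367, 0.1524]
orientation: [0.005, -0.059, 0.998, -0.001]
wrist_force: [8.9, 2.1, -1.7]
gripper_width: 0.0272
finger_force: 61.9
```

Emit:
carry_out --rows '[[1,[0.008,0.001,0.002],0],[1,[0.008,0.001,0.002],0],[1,[0,0,0],0],[1,[0,0,0],0],[1,[0,0,0],0]]'

```text
t: 27.8
tcp_pos: [0.5166, -0.2357, 0.1543]
orientation: [-0.006, -0.06, 0.998, 0.0]
wrist_force: [-15.1, -4.5, 7.0]
gripper_width: 0.0272
finger_force: 63.5
```

Emit:
carry_out --rows '[[1,[-0.008,-0.001,0.0005],0],[1,[-0.008,-0.001,0.0005],0],[1,[0,0,0],0],[1,[0,0,0],0],[1,[0,0,0],0]]'

```text
t: 28.42
tcp_pos: [0.5067, -0.2367, 0.1568]
orientation: [0.004, -0.059, 0.998, -0.001]
wrist_force: [8.6, 0.5, -3.9]
gripper_width: 0.0273
finger_force: 61.5
```

Emit:
carry_out --rows '[[1,[0.008,0.001,0.0015],0],[1,[0.008,0.001,0.0015],0],[1,[0,0,0],0],[1,[0,0,0],0],[1,[0,0,0],0]]'

```text
t: 29.05
tcp_pos: [0.5169, -0.2355, 0.1584]
orientation: [-0.006, -0.06, 0.998, 0.0]
wrist_force: [-13.3, -3.6, 7.3]
gripper_width: 0.0271
finger_force: 63.2
```

Emit:
carry_out --rows '[[1,[-0.008,-0.001,0.001],0],[1,[-0.008,-0.001,0.001],0],[1,[0,0,0],0],[1,[0,0,0],0],[1,[0,0,0],0]]'

```text
t: 29.68
tcp_pos: [0.5061, -0.2366, 0.1612]
orientation: [0.003, -0.059, 0.998, -0.0]
wrist_force: [7.7, -1.1, -6.8]
gripper_width: 0.027
finger_force: 61.1
```

Emit:
carry_out --rows '[[1,[0.008,0.001,0.0015],0],[1,[0.008,0.001,0.0015],0],[1,[0,0,0],0],[1,[0,0,0],0],[1,[0,0,0],0]]'

```text
t: 30.3
tcp_pos: [0.5171, -0.2354, 0.1636]
orientation: [-0.006, -0.06, 0.998, 0.0]
wrist_force: [-12.9, -3.9, 5.2]
gripper_width: 0.0276
finger_force: 62.9
```

Emit:
carry_out --rows '[[1,[-0.008,-0.001,0.001],0],[1,[-0.008,-0.001,0.001],0],[1,[0,0,0],0],[1,[0,0,0],0],[1,[0,0,0],0]]'

```text
t: 30.92
tcp_pos: [0.506, -0.2366, 0.1664]
orientation: [0.003, -0.059, 0.998, -0.0]
wrist_force: [6.4, -1.0, -6.4]
gripper_width: 0.0271
finger_force: 60.9
```

Emit:
carry_out --rows '[[1,[0.008,0.001,0.002],0],[1,[0.008,0.001,0.0015],0],[1,[0,0,0],0],[1,[0,0,0],0],[1,[0,0,0],0]]'

```text
t: 31.55
tcp_pos: [0.5174, -0.2353, 0.1689]
orientation: [-0.005, -0.06, 0.998, 0.0]
wrist_force: [-9.9, -3.4, 2.6]
gripper_width: 0.0267
finger_force: 62.3
```

Emit:
carry_out --rows '[[1,[-0.008,-0.001,0.001],0],[1,[-0.008,-0.001,0.001],0],[1,[0,0,0],0],[1,[0,0,0],0],[1,[0,0,0],0]]'

```text
t: 32.17
tcp_pos: [0.5056, -0.2366, 0.172]
orientation: [0.002, -0.059, 0.998, 0.0]
wrist_force: [4.6, -1.1, -6.1]
gripper_width: 0.0272
finger_force: 60.6
```

Emit:
carry_out --rows '[[1,[0.008,0.001,0.002],0],[1,[0.008,0.001,0.002],0],[1,[0,0,0],0],[1,[0,0,0],0],[1,[0,0,0],0]]'

```text
t: 32.8
tcp_pos: [0.5184, -0.2349, 0.1758]
orientation: [-0.004, -0.06, 0.998, 0.001]
wrist_force: [-7.9, -2.1, 3.2]
gripper_width: 0.0272
finger_force: 62.4
```

Emit:
carry_out --rows '[[1,[-0.008,-0.001,0.0015],0],[1,[-0.004,0,0.0015],0],[1,[0,0,0],0],[1,[0,0,0],0],[1,[0,0,0],0]]'

```text
t: 33.42
tcp_pos: [0.5083, -0.2358, 0.1784]
orientation: [-0.0, -0.06, 0.998, 0.0]
wrist_force: [0.1, -0.2, -2.1]
gripper_width: 0.0274
finger_force: 61.8
```

Emit:
carry_out --rows '[[1,[0,0,0.01],0],[1,[0,0,0.03],0],[1,[0,0,0.035],0],[1,[0,0,0.035],0],[1,[0,0,0.025],0]]'

```text
t: 34.05
tcp_pos: [0.5086, -0.236, 0.3165]
orientation: [0.001, -0.06, 0.998, -0.001]
wrist_force: [-0.1, -0.7, -2.8]
gripper_width: 0.0272
finger_force: 61.8
```

Emit:
carry_out --rows '[[1,[0.006,0.042,0],1],[1,[0.006,0.042,0],1],[1,[0.006,0.042,0],1],[1,[0.006,0.042,0],1],[1,[0.006,0.042,0],1]]'

```text
t: 34.67
tcp_pos: [0.5383, -0.0245, 0.3144]
orientation: [0.001, -0.103, 0.995, -0.0]
wrist_force: [0.3, 0.1, -1.9]
gripper_width: 0.0269
finger_force: 61.8
```

Emit:
carry_out --rows '[[1,[0.006,0.042,0],1],[1,[0.006,0.042,0],1],[1,[0.006,0.042,0],1],[1,[0.006,0.042,0],1],[1,[0.004,0.041,0],0]]'

```text
t: 35.3
tcp_pos: [0.5663, 0.1847, 0.3144]
orientation: [0.001, -0.138, 0.99, 0.0]
wrist_force: [0.6, 0.4, -1.8]
gripper_width: 0.0273
finger_force: 61.8
```

```bash
python3 - <<'E'
from h import *
st(); c,im=shot("wrist","w8.png"); c,im2=shot("scene")
o=np.zeros((420,800,3),np.uint8); o[:,:440]=im[:,60:500]; o[:,440:]=cv2.resize(im2[60:270,260:440],(360,420))
cv2.imwrite("pics/o8.png",o[:,:,::-1])
E
```

```text
t 35.3 p [0.5663 0.1847 0.3144] closedir -74.1 F [ 0.6  0.4 -1.8] T [-0.03 -0.01 -0.02] w 0.0273 ff 61.8 q6 -1.62
```

View pics/o8.png

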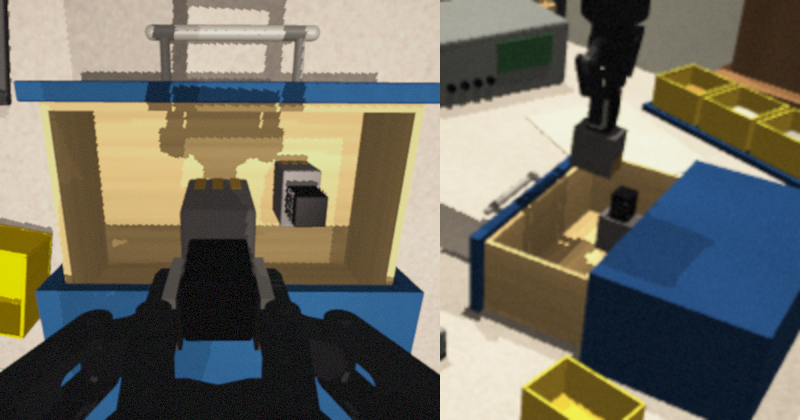

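The first module stands upright in the drawer at about (300,195). The second hangs straight above the middle, clear of it, so I lower it.

Emit:
carry_out --rows '[[1,[0,0,-0.035],0],[1,[0,0,-0.04],0],[1,[0,0,-0.04],0],[1,[0,0,-0.03],0],[1,[0,0,-0.004],0]]'

```text
t: 36.02
tcp_pos: [0.5647, 0.1823, 0.1621]
orientation: [-0.003, -0.138, 0.99, -0.0]
wrist_force: [-0.1, 0.2, -1.7]
gripper_width: 0.0273
finger_force: 61.7
```

Emit:
carry_out --rows '[[1,[0,0,-0.003],0],[1,[0,0,-0.002],0],[1,[0,0,-0.001],0],[1,[0,0,0],0],[1,[0,0,0],0]]'

```text
t: 36.65
tcp_pos: [0.5663, 0.1832, 0.1588]
orientation: [0.0, -0.138, 0.99, 0.0]
wrist_force: [0.4, -0.7, -1.4]
gripper_width: 0.0272
finger_force: 61.7
```

Emit:
carry_out --rows '[[1,[0,0,-0.002],0],[1,[0,0,-0.001],0],[0.4,[0,0,0],0],[0.4,[0,0,0],0],[0.4,[0,0,0.02],0]]'

```text
t: 37.28
tcp_pos: [0.5648, 0.1828, 0.1738]
orientation: [-0.002, -0.138, 0.99, -0.0]
wrist_force: [0.3, 0.2, -0.5]
gripper_width: 0.0511
finger_force: 0.0
```

Emit:
carry_out --rows '[[0.4,[0,0,0.06],0],[0.4,[0,0,0.06],0],[0.4,[0,-0.05,0.01],-3],[0.4,[0,-0.05,0],-3],[0.4,[0,-0.05,0],-3]]'

```text
t: 37.9
tcp_pos: [0.5662, 0.0319, 0.3077]
orientation: [0.001, -0.059, 0.998, -0.0]
wrist_force: [0.1, -0.1, 0.1]
gripper_width: 0.051
finger_force: 0.0
```

Emit:
carry_out --rows '[[0.4,[-0.01,-0.055,0],0],[0.4,[-0.01,-0.055,0],0],[0.4,[-0.01,-0.055,0],0],[0.4,[-0.01,-0.055,0],0],[0.4,[-0.01,-0.055,0],0]]'

```text
t: 38.52
tcp_pos: [0.5157, -0.2436, 0.3073]
orientation: [0.001, -0.06, 0.998, -0.001]
wrist_force: [-0.2, -0.5, 0.3]
gripper_width: 0.0514
finger_force: 0.0
```

Emit:
carry_out --rows '[[0.4,[-0.006,-0.055,0],0],[0.4,[-0.005,-0.055,0],0],[0.4,[0,0,0],0],[0.4,[0,0,0],0],[0.4,[0,0,0],0]]'

```text
t: 39.15
tcp_pos: [0.5055, -0.3507, 0.306]
orientation: [0.0, -0.06, 0.998, -0.0]
wrist_force: [0.1, 0.1, -0.1]
gripper_width: 0.0511
finger_force: 0.0
```

```bash
python3 - <<'E'
from h import *
st(); c,im=shot("wrist","w9.png"); print(arm.find_in("modD_mid","wrist")); c,im2=shot("scene","s9.png")
o=np.zeros((420,800,3),np.uint8); o[:,:440]=im[:,60:500]; o[:,440:]=cv2.resize(im2[100:310,260:440],(360,420))
cv2.imwrite("pics/o9.png",np.clip(o[:,:,::-1]*1.3,0,255).astype(np.uint8))
E
```

```text
t 39.15 p [ 0.5055 -0.3507  0.306 ] closedir -83.1 F [ 0.1  0.1 -0.1] T [ 0.04 -0.05  0.01] w 0.0511 ff 0.0 q6 -2.39
[{'extent': [233.7, 153.7, 289.6, 224.0], 'confidence': 0.74}, {'extent': [346.6, 146.5, 417.8, 245.5], 'confidence': 0.62}]
```

View pics/o9.png

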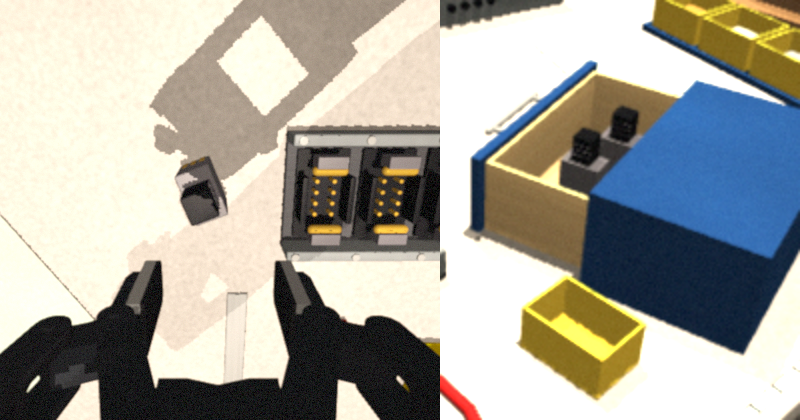

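Both placed modules stand upright in the drawer. D's post top is at about (261,202) in the wrist picture, with its edges turned about 17°.

```bash
python3 - <<'E'
from h import *
c=cal("wrist")
p=at(c,261,202,.092);print(p)
q=[at(c,60+u,v,.092) for u,v in((180,190),(212,180),(220,212),(192,224))];print(np.round(q,4),np.mean(q,0))
for a,b in((0,1),(3,2)):print(np.degrees(np.arctan2(*(q[b]-q[a])[1::-1])))
r=[at(c,60+u,v,.054) for u,v in((178,168),(210,157),(226,212))];print(np.round(r,4))
print(np.degrees(np.arctan2(*(r[1]-r[0])[1::-1])),np.degrees(np.arctan2(*(r[2]-r[1])[1::-1])))
im=cv2.imread("pics/w9.png");cv2.imwrite("pics/z9.png",np.clip(cv2.resize(im[140:240,220:300],None,fx=6,fy=6,interpolation=2)*1.8,0,255).astype(np.uint8))
E
```

```text
[ 0.51314955 -0.36560828  0.092     ]
[[ 0.5046 -0.3847  0.092 ]
 [ 0.4925 -0.3583  0.092 ]
 [ 0.5203 -0.348   0.092 ]
 [ 0.5345 -0.3714  0.092 ]] [ 0.51295535 -0.36562853  0.092     ]
114.57908670449798
121.20978726550672
[[ 0.4935 -0.3917  0.054 ]
 [ 0.4793 -0.3624  0.054 ]
 [ 0.5321 -0.3403  0.054 ]]
115.83528502515394 22.711696639426012
```

View pics/z9.png

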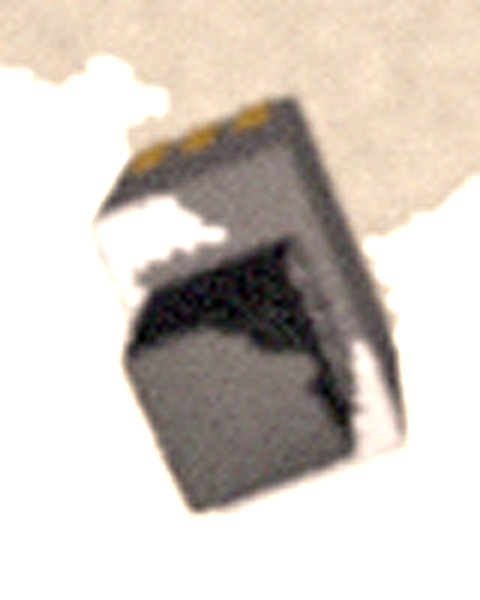

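Emit:
carry_out --rows '[[0.3,[0.006,-0.008,-0.02],9.2],[0.3,[0.006,-0.007,-0.04],9.2],[0.3,[0,0,-0.04],0],[0.3,[0,0,-0.04],0],[0.3,[0,0,-0.03],0]]'

```text
t: 39.92
tcp_pos: [0.5169, -0.3657, 0.1335]
orientation: [-0.001, -0.219, 0.976, 0.001]
wrist_force: [0.2, -0.1, -0.6]
gripper_width: 0.0602
finger_force: 0.0
```

```bash
python3 - <<'E'
from h import *
st(); c,im=shot("wrist","w10.png"); cv2.imwrite("pics/w10c.png",im[:,80:480,::-1])
E
```

```text
t 39.92 p [ 0.5169 -0.3657  0.1335] closedir -64.7 F [ 0.2 -0.1 -0.6] T [-0.03  0.01 -0.02] w 0.0602 ff 0.0 q6 -2.71
```

View pics/w10c.png

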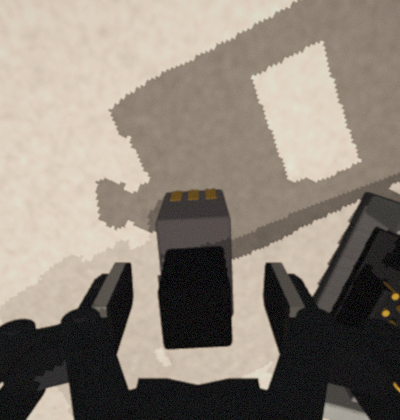

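The post sits centred and square between the pads at (195,300). That was my 15th picture and the limit is 14, so I overran by one. I'll view no more and work from numbers and the networks.

Emit:
carry_out --rows '[[1,[0,0,0],0],[1,[0,0,0],0],[1,[0,0,0],0],[1,[0,0,0],0],[1,[0,0,0],0]]'

```text
t: 40.6
tcp_pos: [0.518, -0.3674, 0.1375]
orientation: [0.001, -0.218, 0.976, -0.001]
wrist_force: [-0.4, 1.3, 5.7]
gripper_width: 0.0271
finger_force: 61.1
```

Emit:
carry_out --rows '[[1,[0,0,0.01],0],[1,[0,0,0.03],0],[1,[0,0,0.04],0],[1,[0,0,0.05],0],[1,[0,0,0.05],0]]'

```text
t: 41.22
tcp_pos: [0.5165, -0.3665, 0.3161]
orientation: [-0.001, -0.218, 0.976, 0.001]
wrist_force: [1.5, -0.0, -2.6]
gripper_width: 0.0268
finger_force: 60.3
```

Emit:
carry_out --rows '[[1,[0.008,0.05,0],-2],[1,[0.008,0.05,0],-2],[1,[0.008,0.05,0],-2],[1,[0.008,0.05,0],-2],[1,[0.008,0.05,0],-1.5]]'

```text
t: 41.85
tcp_pos: [0.5567, -0.1152, 0.3149]
orientation: [-0.001, -0.136, 0.991, 0.0]
wrist_force: [1.1, 0.4, -2.8]
gripper_width: 0.027
finger_force: 60.4
```

Emit:
carry_out --rows '[[1,[0.008,0.055,0],0],[1,[0.008,0.055,0],0],[1,[0.008,0.055,0],0],[1,[0.006,0.055,0],0],[1,[0.001,0.002,0],0]]'

```text
t: 42.48
tcp_pos: [0.5876, 0.1083, 0.3147]
orientation: [-0.001, -0.139, 0.99, 0.0]
wrist_force: [-0.3, 0.2, -2.4]
gripper_width: 0.027
finger_force: 60.4
```

```bash
python3 - <<'E'
from h import *
st()
for n in("wrist","scene"):
    c,im=shot(n); print(n,[(np.round(d["extent"]).tolist(),round(d["confidence"],2)) for d in arm.find_in("modD_mid",n)])
    print(proj(c,[.588,.106,.16]),proj(c,[.566,.183,.09]),proj(c,[.545,.26,.09]))
E
```

```text
t 42.48 p [0.5876 0.1083 0.3147] closedir -74.0 F [-0.3  0.2 -2.4] T [-0.07  0.02  0.02] w 0.027 ff 60.4 q6 -1.76
wrist [([239.0, 184.0, 314.0, 340.0], 0.57)]
(np.float64(275.5569505224222), np.float64(218.48542829220065)) (np.float64(365.1071056532601), np.float64(192.6286903996182)) (np.float64(453.71984693054236), np.float64(193.68441416568348))
scene [([308.0, 124.0, 335.0, 163.0], 0.76)]
(np.float64(320.284124526126), np.float64(165.00715345894616)) (np.float64(333.0125768008914), np.float64(174.73200766280598)) (np.float64(346.55758394411555), np.float64(161.73586581528735))
```

Emit:
carry_out --rows '[[1,[-0.001,0.003,-0.035],0],[1,[0,0,-0.04],0],[1,[0,0,-0.04],0],[1,[0,0,-0.03],0],[1,[0,0,0],0]]'

```text
t: 43.3
tcp_pos: [0.5852, 0.1064, 0.1672]
orientation: [-0.004, -0.136, 0.991, 0.0]
wrist_force: [-0.7, 0.1, -2.3]
gripper_width: 0.0273
finger_force: 60.3
```

Emit:
carry_out --rows '[[1,[0,0,-0.003],0],[1,[0,0,-0.002],0],[1,[0,0,-0.002],0],[1,[0,0,0],0],[1,[0,0,0],0]]'

```text
t: 43.92
tcp_pos: [0.5872, 0.1082, 0.1637]
orientation: [0.0, -0.137, 0.991, -0.0]
wrist_force: [-0.2, -0.4, -3.2]
gripper_width: 0.0277
finger_force: 60.3
```

Emit:
carry_out --rows '[[1,[0,0,-0.002],0],[1,[0,0,-0.0015],0],[1,[0,0,0],0],[0.4,[0,0,0],0],[0.4,[0,0,0],0]]'

```text
t: 44.55
tcp_pos: [0.5876, 0.1082, 0.1606]
orientation: [0.001, -0.137, 0.991, -0.0]
wrist_force: [0.2, 0.2, 0.5]
gripper_width: 0.051
finger_force: 0.0
```

Emit:
carry_out --rows '[[0.4,[0,0,0.03],0],[0.4,[0,0,0.06],0],[0.4,[0,0,0.06],0],[0.4,[-0.04,-0.01,0],0],[0.4,[-0.04,-0.01,0],0]]'

```text
t: 45.18
tcp_pos: [0.5069, 0.088, 0.3119]
orientation: [0.002, -0.137, 0.991, -0.0]
wrist_force: [-1.0, -0.6, 0.2]
gripper_width: 0.0515
finger_force: 0.0
```

Emit:
carry_out --rows '[[0.9,[-0.05,0,0],0],[1,[-0.04,0,0],0],[1,[0,0,0],0],[1,[0,0,0],0],[1,[0,0,0],0]]'

```text
t: 45.8
tcp_pos: [0.418, 0.0881, 0.3102]
orientation: [0.0, -0.137, 0.991, -0.0]
wrist_force: [-0.2, -0.1, -0.7]
gripper_width: 0.0002
finger_force: 0.0
```

```bash
python3 - <<'E'
from h import *
st()
for n in("wrist","scene"):
    c,im=shot(n)
    for t in("modD_mid","modA_mid","cab_drawer0_handle"): print(n,t,[(np.round(d["extent"]).tolist(),round(d["confidence"],2)) for d in arm.find_in(t,n)])
    print([np.round(proj(c,p)) for p in([.588,.108,.114],[.566,.183,.114],[.545,.26,.114],[.44,.159,.102])])
E
```

```text
t 45.8 p [0.418  0.0881 0.3102] closedir -74.3 F [-0.2 -0.1 -0.7] T [-0.01 -0.01  0.02] w 0.0002 ff 0.0 q6 -1.76
wrist modD_mid []
wrist modA_mid [([321.0, 307.0, 346.0, 318.0], 0.48)]
wrist cab_drawer0_handle [([166.0, 237.0, 537.0, 383.0], 0.8)]
[array([251., 368.]), array([332., 368.]), array([414., 368.]), array([349., 241.])]
scene modD_mid [([309.0, 179.0, 334.0, 197.0], 0.57), ([295.0, 240.0, 366.0, 296.0], 0.54)]
scene modA_mid [([212.0, 210.0, 248.0, 239.0], 0.71), ([322.0, 168.0, 344.0, 195.0], 0.59), ([155.0, 202.0, 264.0, 287.0], 0.37)]
scene cab_drawer0_handle [([274.0, 131.0, 377.0, 232.0], 0.93), ([189.0, 224.0, 225.0, 257.0], 0.19)]
[array([320., 181.]), array([334., 167.]), array([348., 154.]), array([294., 155.])]
```

Emit:
carry_out --rows '[[1,[-0.023,0.055,0],0],[1,[0,0.003,-0.05],0],[1,[0,0,-0.05],0],[1,[0,0,-0.04],0],[1,[0,0,-0.015],0]]'

```text
t: 46.82
tcp_pos: [0.3927, 0.1459, 0.1523]
orientation: [-0.002, -0.137, 0.991, -0.0]
wrist_force: [-0.7, -0.2, 0.6]
gripper_width: -0.0001
finger_force: 0.0
```

```bash
python3 - <<'E'
from h import *
st()
for n in("scene","side"):
    c,im=shot(n,n+"11.png"); g=im.mean(2)
    for p in([.588,.108],[.566,.183],[.545,.26]):
        print(n,[int(g[tuple(np.round(proj(c,[p[0],p[1],z])).astype(int)[::-1])]) for z in(.14,.13,.12,.11,.105,.10,.095,.09,.08)])
E
```

```text
t 46.83 p [0.3927 0.1459 0.1523] closedir -74.3 F [-0.7 -0.2  0.6] T [ 0.01  0.06 -0.03] w -0.0001 ff 0.0 q6 -1.62
scene [76, 77, 21, 20, 11, 5, 23, 4, 110]
scene [69, 75, 18, 21, 13, 5, 22, 15, 14]
scene [75, 73, 69, 46, 20, 3, 14, 11, 13]
side [59, 58, 29, 27, 20, 22, 24, 34, 113]
side [58, 58, 41, 28, 22, 22, 28, 24, 26]
side [66, 63, 40, 20, 20, 21, 21, 20, 23]
```

The dark post columns top out at about 0.115 m at all three places, so all three modules stand upright. I push the drawer shut.

Emit:
carry_out --rows '[[1,[0.0115,0.0033,0],0],[1,[0.0115,0.0033,0],0],[1,[0.0077,0.0022,0],0],[1,[0.0077,0.0022,0],0],[1,[0.0096,0.0027,0],0]]'

```text
t: 47.55
tcp_pos: [0.4426, 0.16, 0.155]
orientation: [-0.0, -0.137, 0.991, -0.0]
wrist_force: [-1.3, -0.6, 1.0]
gripper_width: 0.0001
finger_force: 0.6
```

Emit:
carry_out --rows '[[1,[0.0115,0.0033,0],0],[1,[0.0115,0.0033,0],0],[1,[0.0115,0.0033,0],0],[1,[0.0115,0.0033,0],0],[1,[0.0115,0.0033,0],0]]'

```text
t: 48.18
tcp_pos: [0.5004, 0.1765, 0.1548]
orientation: [-0.0, -0.137, 0.991, -0.0]
wrist_force: [-0.8, -1.7, 0.1]
gripper_width: -0.0
finger_force: 0.7
```

Emit:
carry_out --rows '[[1,[0.0096,0.0027,0],0],[1,[0.0096,0.0027,0],0],[1,[0.0096,0.0027,0],0],[1,[0.0096,0.0027,0],0],[1,[0.0096,0.0027,0],0]]'

```text
t: 48.8
tcp_pos: [0.5482, 0.19, 0.1549]
orientation: [-0.0, -0.137, 0.991, -0.0]
wrist_force: [-1.7, -1.0, -0.3]
gripper_width: 0.0002
finger_force: 0.7
```

```bash
python3 - <<'E'
from h import *
st()
for n in("scene","side"):
    c,im=shot(n,n+"12.png"); print([(np.round(d["extent"]).tolist(),round(d["confidence"],2)) for t in("cab_drawer0_handle","modA_mid") for d in arm.find_in(t,n)])
E
```

```text
t 48.8 p [0.5482 0.19   0.1549] closedir -74.3 F [-1.7 -1.  -0.3] T [-0.25  0.11 -0.05] w 0.0002 ff 0.7 q6 -1.6
[([316.0, 143.0, 379.0, 236.0], 0.82)]
[([185.0, 146.0, 279.0, 224.0], 0.94), ([229.0, 152.0, 247.0, 164.0], 0.68), ([247.0, 159.0, 268.0, 171.0], 0.61), ([302.0, 197.0, 362.0, 251.0], 0.36)]
```

Emit:
carry_out --rows '[[1,[0.0058,0.0016,0],0],[1,[0.0058,0.0016,0],0],[1,[0.0038,0.0011,0],0],[1,[0,0,0],0],[1,[0,0,0],0]]'

```text
t: 49.72
tcp_pos: [0.5632, 0.1942, 0.155]
orientation: [0.0, -0.137, 0.991, -0.0]
wrist_force: [0.4, -0.2, -0.5]
gripper_width: 0.0002
finger_force: 0.0
```

Emit:
carry_out --rows '[[1,[0.0029,0.0008,0],0],[1,[0,0,0],0],[1,[0.0029,0.0008,0],0],[1,[0,0,0],0],[1,[0,0,0],0]]'

```text
t: 50.35
tcp_pos: [0.5687, 0.1957, 0.1549]
orientation: [-0.0, -0.137, 0.991, -0.0]
wrist_force: [-2.4, -0.6, 1.3]
gripper_width: 0.0001
finger_force: 1.3
```

Emit:
carry_out --rows '[[1,[0.0029,0.0008,0],0],[1,[0,0,0],0],[1,[0.0019,0.0005,0],0],[1,[0,0,0],0],[1,[0,0,0],0]]'

```text
t: 50.98
tcp_pos: [0.5697, 0.196, 0.1548]
orientation: [-0.007, -0.137, 0.991, -0.001]
wrist_force: [-20.4, -7.4, 14.5]
gripper_width: -0.0001
finger_force: 10.9
```

Emit:
carry_out --rows '[[1,[0.0019,0.0005,0],0],[1,[0,0,0],0],[1,[0,0,0],0],[1,[0,0,0],0],[1,[0,0,0],0]]'

```text
t: 51.6
tcp_pos: [0.5701, 0.1961, 0.1547]
orientation: [-0.009, -0.137, 0.99, -0.001]
wrist_force: [-26.4, -9.2, 19.3]
gripper_width: -0.0004
finger_force: 14.7
```

The drawer is at its stop, where I predicted shut. I back off and check.

Emit:
carry_out --rows '[[1,[-0.01,-0.003,0],0],[1,[-0.02,-0.006,0],0],[1,[-0.03,-0.008,0],0],[1,[-0.03,-0.008,0.02],0],[1,[0,0,0.05],0]]'

```text
t: 52.22
tcp_pos: [0.4821, 0.1718, 0.2216]
orientation: [-0.004, -0.137, 0.991, -0.0]
wrist_force: [1.7, 1.2, 0.1]
gripper_width: -0.0003
finger_force: 0.0
```

Emit:
carry_out --rows '[[1,[0,0,0.05],0],[1,[0,0,0.03],0],[1,[0,0,0],0],[1,[0,0,0],0],[1,[0,0,0],0]]'

```text
t: 52.85
tcp_pos: [0.485, 0.1724, 0.3028]
orientation: [-0.002, -0.137, 0.991, -0.0]
wrist_force: [-0.7, 0.4, -0.5]
gripper_width: -0.0004
finger_force: 0.0
```

```bash
python3 - <<'E'
from h import *
st()
r={"scene":cv2.imread("pics/scene0.png"),"side":cv2.imread("pics/side0.png")}
for n in r:
    c,im=shot(n,n+"13.png")
    for t in("cab_drawer0_handle","modA_mid","pliers_mid","rule","bin"): print(n,t,[(np.round(d["extent"]).tolist(),round(d["confidence"],2)) for d in arm.find_in(t,n)])
    d=np.abs(im[:,:,::-1].astype(int)-r[n]).sum(2); print({k:round(float(d[s].mean()),1) for k,s in(dict(bin=np.s_[240:295,300:362],pl=np.s_[286:336,236:304],rule=np.s_[318:372,190:252]) if n=="scene" else dict(bin=np.s_[200:245,303:360],pl=np.s_[257:295,338:402],rule=np.s_[295:332,374:440])).items()})
# handle search near shut position in scene
E
```

```text
t 52.85 p [0.485  0.1724 0.3028] closedir -74.3 F [-0.7  0.4 -0.5] T [ 0.01  0.04 -0.01] w -0.0004 ff 0.0 q6 -1.61
scene cab_drawer0_handle [([326.0, 146.0, 384.0, 236.0], 0.8), ([164.0, 236.0, 202.0, 274.0], 0.36)]
scene modA_mid []
scene pliers_mid [([166.0, 236.0, 201.0, 275.0], 0.46)]
scene rule [([188.0, 315.0, 251.0, 374.0], 0.96), ([187.0, 222.0, 228.0, 257.0], 0.65)]
scene bin [([297.0, 239.0, 368.0, 296.0], 0.88)]
{'bin': 6.6, 'pl': 5.0, 'rule': 4.6}
side cab_drawer0_handle [([191.0, 136.0, 280.0, 222.0], 0.72)]
side modA_mid []
side pliers_mid [([334.0, 257.0, 403.0, 292.0], 0.68)]
side rule [([372.0, 292.0, 441.0, 336.0], 0.66)]
side bin [([302.0, 199.0, 362.0, 248.0], 0.86)]
{'bin': 7.4, 'pl': 11.1, 'rule': 12.5}
```

```bash
python3 - <<'E'
from h import *
for n,(x0,y0,x1,y1) in(("side",(196,153,246,185)),("scene",(328,158,360,188))):
    a=cv2.imread(f"pics/{n}0.png");b=cv2.imread(f"pics/{n}13.png")
    m=cv2.matchTemplate(b[y0-20:y1+20,x0-20:x1+20],a[y0:y1,x0:x1],cv2.TM_CCOEFF_NORMED);_,v,_,l=cv2.minMaxLoc(m)
    c=cal(n);p=np.array([.5845,.196,.102]);e=np.array(proj(c,p+.01*np.array([.962,.272,0])))-proj(c,p)
    print(n,v,np.array(l)-20,"px per +10mm",e)
# bar centre from a wrist view
st();c,im=shot("wrist","w13.png")
g=im.astype(int).mean(2)
for s in(-.04,-.02,.02,.04):
    base=np.array([.584,.1985])+s*np.array([-.272,.962])
    print(s,[int(g[tuple(np.round(proj(c,[*(base+k*np.array([.962,.272])),.102])).astype(int)[::-1])]) for k in np.arange(-.024,.045,.003)])
E
```

```text
side 0.9782509803771973 [1 0] px per +10mm [ 3.38367866 -1.38031888]
scene 0.9899360537528992 [1 0] px per +10mm [3.50753342 1.1584894 ]
t 53.45 p [0.4856 0.1726 0.305 ] closedir -74.3 F [0.3 0.3 1.2] T [ 0.04  0.01 -0.07] w -0.0001 ff 0.0 q6 -1.61
-0.04 [88, 84, 78, 27, 28, 31, 63, 113, 142, 167, 103, 26, 21, 24, 13, 20, 20, 2, 12, 21, 9, 20, 0]
-0.02 [5, 14, 21, 23, 15, 22, 9, 12, 10, 15, 12, 17, 21, 5, 20, 14, 19, 20, 7, 2, 11, 0, 4]
0.02 [8, 18, 19, 24, 5, 13, 13, 21, 7, 20, 13, 20, 16, 4, 15, 11, 11, 13, 22, 18, 21, 22, 13]
0.04 [115, 116, 84, 34, 25, 30, 71, 130, 167, 180, 85, 14, 18, 22, 17, 16, 14, 18, 31, 12, 5, 26, 15]
```

The handle has travelled the full 0.15 m or so from the open stop, and sits about 3 mm further in than at the start. The pliers, rule and bin are unmoved. I hand in.

```bash
python3 -c "
from cell import arm
print(arm.job_done())"
```

```text
the job is handed in; nothing more can be done
None
```

I handed the job in: all three modules present (two rocked out of their sockets, plus the loose D; socket C was empty) stand in the shut drawer and the pliers, rule and bin are where they were, but no verdict came back, and I viewed 15 pictures against the limit of 14.

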